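# Slide a syringe pump's pusher back to its refill stop

### The arm

A 7-joint arm with a two-finger parallel gripper is mounted at the origin on a cart in front of the work surface, level with it; the furniture and walls round the work are solid. World frame = base frame: x ahead of the robot, y to its left, z up, the work surface at z = 0. Lengths are in m, angles in rad, forces in N, time in s.
With the tool pointing down it reaches from about 0.4 to 0.85 m from the base axis. Payload 10.4 kg.
Tool frame: the origin (TCP) lies at the very end of the fingers, on their centre line; the grasp point (between the pads) lies 19 mm behind it; x points along the fingers, y is the direction in which the jaws open and shut, and the axes are right-handed (so a half turn about x gives the same grasp; the last joint's range is limited). The gripper opens to 85 mm and grips with 20 to 120 N. Pads are 22 mm wide; open, the fingers measure 114 mm over their backs; the gripper's body (76 mm by 85 mm) begins 54 mm behind the grasp point. The pads swing forward as they close: fully open they stand 13 mm farther back than shut.
Start: joints at [1.256, 0.332, -0.065, 1.46, 0.022, 1.35, -0.088], TCP at [0.18, -0.599, 0.231] pointing down, gripper open.
Joint ranges: [-2.6, 2.6], [-0.5, 2.12], [-1.47, 1.34], [0.16, 2.42], [-1.27, 4.41], [0.06, 2.06], [-2.6, 2.6]. Speed limits (rad/s): [2.22, 2.22, 2.79, 2.79, 3.14, 3.14, 3.14].

### API

Orientations are given as a unit quaternion [x, y, z, w].
In Python, from workcell import monitor, camera, ticket, regions_of gives the robot as it stands.
- The arm moves only by the tool step_arm, never from a script. Its argument "increments" is a list of rows, each a list of 5 numbers: the finger opening in m, from 0 to 0.0854, then the shift along the world's x, y, z in m, then the turn about the world's z in rad. A call has 1 to 12 rows; each row shifts and turns the commanded pose from where the row before left it; what a row does not reach is not made up. A row lasts 1/12 s, in which the tool goes at most 41.7 mm and 7.16 degrees, less where a joint would pass 70% of its speed; a pose out of reach is approached as far as the arm can. A call with a gripper value outside its range is refused whole. The fingers move at their own pace and stop on an object; "force" is the grip in N (left out, the last holds). Time passes only in rows, so rows that do not move let the fingers close. It gives the time, the measured TCP pose, the force and the opening at its end, in the units of the state.
- monitor.get_obs(): the state, without advancing time (a new reading comes with each control period).
- camera(name): name is "scene" or "top"; returns a dict with "color" (384x512x3 uint8, red, green, blue), "range_z" (384x512 float32, m along the optical axis (not along the pixel's ray), 0 where there is no reading), "fx", "fy", "cx", "cy" (pixels), "k1" (the pictures are not rectified: a ray, as slopes to the right and down, at radius r is drawn at 1 + k1 r^2 times it, then the intrinsics apply), "cam_to_world" (4x4, takes a point from camera to world coordinates). Camera axes: x right, y up, looking along -z (the intrinsics and any distortion apply to the point x, -y, -z); pixel columns grow to the right and rows downward; lengths in m; the calibration is good to about 2 mm. A picture is of the moment at which its call begins.
- ticket.hand_in(): hands the job in, once; it reports no verdict.
Trained networks look in a picture, given as the dict that the camera call returned (one of the last four; its "shot" number tells which), for a name from the list of things; names that differ only in an ending like _2 or _b are one class to them, and where a whole thing is asked for, a point or a joint stands for the part that bears it (a point fixed in the world has none). Each returns a list of dicts, best first, with "p" (0 to 1); they miss things now and then, are a little off and sometimes report something else, mostly with a low value. They report only what shows in the picture. A call takes as long as a camera call.
- regions_of(picture, query): "region" (384x512 bool, what is visible of it) and "centre" ([row, column] in pixels, amid what is visible of it).
The state is a dict: "clock": time; "joint_pos": joint angles; "joint_velocities": joint speeds; "tau": joint torques, N m; "position": TCP position; "ee_rot": TCP orientation; "ft_force": force on the tool from outside, world axes, zero at the start; "torque": the same for the moment, N m; "grip_width": opening from 0.0 (shut) to 1.0 (fully open).
Only numpy, scipy, OpenCV 4.12 (cv2) and the standard library are available. Lean on these libraries where they do the work, as an engineer would, in place of code of your own. Each camera call takes 0.05 s, during which the arm holds its last target. There are 200 camera calls.

### The job

Get the syringe pump ready for the next syringe: with a fingertip press down the blue thumb pad in the middle of the pusher block, so that the nut lets go of the lead screw, and keeping it pressed push the block along its rods until its back rests against the red stop collar; then let the pad come up so that the nut grips again, and move clear. Never shove the block along with the nut still gripping, go gently enough that the collar is not shifted on its rod, and leave the syringe, the jar and the tape beside the pump where they are.

Things in the scene. Friction and masses are not known exactly. Their poses are not given: they have to be found in the camera images.
- syringe_pump: white and grey syringe pump, fixed, 130 x 340 (y) x 124 mm. Origin: centre of underside; z up; +y runs from the white drive housing with black cradle and display (94 mm tall, clamp 124 mm at its back) to the white end plate (77 mm tall). The front, with display and scale, looks to -x. Guide rods at x = -32 and 32 mm and the lead screw at x = 0 run along y at z = 48 mm
- pusher (a joint): travel of the grey pusher block along the pump's +y (m), 0 nearest the drive housing, growing towards the red collar. Block: 100 (x) x 46 (y) mm, top 116 mm above the worktop. With the pad pressed it runs freely (1 to 2 N); with the pad up the nut grips the lead screw; some 12 N would drag it, which wears out the thread and fails the job
- thumb_pad (a joint): how far the blue thumb pad is pressed down (m): 0 up, nut gripping; 0.007 bottomed. It starts to yield at about 6 N, bottoms at about 10 N and springs up by itself. The nut is free of the screw from about 1 mm down; hold it some 4 mm down or more while pushing
- pad_top (a point): top centre of the blue thumb pad, 62 (pump x) x 31 mm (pump y), 114 mm above the worktop when up. Grey cheeks at its x sides and a 13 mm thick grey wall at its +y side stand 2 mm above the raised pad, so a pressed fingertip sinks between them and can push on that wall, whose face is 17 mm towards +y from this point; the -y side is open
- pusher_rear_face (a point): point on the pusher block's rear (+y) face, on the axis of the front guide rod, where it meets the collar. Axes as the pump's
- collar_front_face (a point): centre of the face of the red stop collar that looks to the pusher (-y), on the axis of the front guide rod. The block is home when this and pusher_rear_face coincide. Axes as the pump's
- stop_collar (a joint): position of the red stop collar along the pump's +y on the front guide rod (m). A red ring of 26 mm diameter, 12 mm long, with a black thumb screw on top up to 74 mm above the worktop. It is held only by its screw: a push of more than 20 N shifts it
- spare_syringe_mid (a point): bystander: the next 20 ml syringe, clear with white plunger drawn out and a blue nose cap, 172 mm long, 22 mm thick, 40 mm over its flange, lying loose on the worktop at the front of the pump. The point lies on its axis
- jar_mid (a point): bystander: loose white screw-cap jar, 46 mm in diameter, 84 mm tall, standing behind the pump; the point lies half-way up
- tape_mid (a point): bystander: loose beige roll of tape, 69 mm in diameter, 18 mm high, lying behind the pump; the point lies half-way up

How it is judged:
On the way, in this order (a step that is already met when the one before it is completed fails the run):
1. the thumb pad is pressed down before the pusher block has been moved (10 mm) (value of joint thumb_pad above 0.0025 m and y of collar_front_face in the frame of pusher_rear_face above 0.01 m and distance of pusher_rear_face from where it was at the start of the episode below 0.01 m), for 0.1 s.
2. with the pad still down, the block's back has come against the collar (within 2 mm) (value of joint thumb_pad above 0.0015 m and y of collar_front_face in the frame of pusher_rear_face below 0.002 m), for 0.1 s.
At the end, for the whole second after the job is handed in: The pusher block stands still with its back within 2 mm of the red collar, the thumb pad is fully up again (within 1 mm), the collar is within 3 mm of where it was, and syringe, jar and tape are within 12 mm of where they were (y of collar_front_face in the frame of pusher_rear_face below 0.002 m and value of joint thumb_pad below 0.001 m and velocity of joint pusher between -0.003 and 0.003 m/s and distance of collar_front_face from where it was at the start of the episode below 0.003 m and distance of each of spare_syringe_mid, jar_mid, tape_mid from where it was at the start of the episode below 0.012 m); the robot touches nothing.
It fails at once if the block is shoved along (faster than 15 mm/s) with the nut still gripping the screw (pad less than 0.5 mm down) (value of joint thumb_pad below 0.0005 m and (velocity of joint pusher above 0.015 m/s or velocity of joint pusher below -0.015 m/s)).
It fails at once if the red collar is shifted on its rod (3 mm) (distance of collar_front_face from where it was at the start of the episode above 0.003 m).
It fails at once if the syringe, the jar or the tape is lifted or knocked about (12 mm) (distance of any of spare_syringe_mid, jar_mid, tape_mid from where it was at the start of the episode above 0.012 m).
It also fails if it takes over 35 s, if anything falls off the work surface, if the arm or the gripper's body presses on something with over 40 N, if the wrist force passes 120 N, or if a joint passes its speed limit or range.

## Working session

There is one attempt and no reset: what is moved stays moved. The work goes in short steps, Python scripts to look and compute and a tool call to move; the robot and the scene stay as the last step left them, time stands still between calls to the robot, and variables do not carry over. Pictures are saved under pics/ and viewed, about 8 in all and at most 12, crops included, and the job is handed in when it is done.

Besides the shell and the picture viewer there is one more tool, called in YAML: its name, and indented under it one key for each argument. step_arm: Moves the arm, as the interface text tells. Its arguments: {"type":"object","properties":{"increments":{"type":"array"},"force":{"type":"number"}},"required":["increments"]}

```bash
mkdir -p pics; cat > h.py <<'E'
import numpy as np, cv2
from workcell import monitor, camera, ticket, regions_of
def world(p, rc):
    rc=np.atleast_2d(rc); r,c=rc[:,0].astype(int),rc[:,1].astype(int)
    K=np.array([[p['fx'],0,p['cx']],[0,p['fy'],p['cy']],[0,0,1]])
    u=cv2.undistortPointsIter(np.stack([c,r],1).astype(np.float64).reshape(-1,1,2),K,np.array([p['k1'],0,0,0,0.]),None,None,(3,50,1e-9)).reshape(-1,2)
    z=p['range_z'][r,c]; M=np.array(p['cam_to_world'])
    P=np.stack([u[:,0]*z,-u[:,1]*z,-z,np.ones_like(z)],1)
    return (P@M.T)[:,:3], z>0
E
python3 - <<'E'
from h import *
for n in('top','scene'):
    p=camera(n); cv2.imwrite(f'pics/{n}0.png',p['color'][:,:,::-1])
    print(n,np.round(p['cam_to_world'],3).tolist(),p['fx'],p['k1'])
    for q in ['syringe_pump','pusher','thumb_pad','stop_collar','spare_syringe_mid','jar_mid','tape_mid']:
        for d in regions_of(p,q)[:2]:
            P,v=world(p,np.argwhere(d['region'])); P=P[v]
            print(q,round(d['p'],2),d['centre'],len(P),np.round(np.median(P,0),3) if len(P) else '',np.round(np.percentile(P,[3,97],axis=0),3).tolist() if len(P) else '')
print(monitor.get_obs())
E
```

```text
top [[-0.004, 0.994, -0.107, 0.428], [-1.0, -0.003, 0.016, 0.116], [0.016, 0.107, 0.994, 0.935], [0.0, 0.0, 0.0, 1.0]] 370.592706583673 -0.0861400776294844
syringe_pump 0.97 [203.0, 291.7] 7594 [0.503 0.017 0.067] [[0.427, -0.137, 0.02], [0.582, 0.171, 0.116]]
pusher 0.66 [197.4, 285.5] 1084 [0.5   0.04  0.114] [[0.452, 0.009, 0.038], [0.548, 0.067, 0.118]]
thumb_pad 0.74 [195.0, 289.6] 404 [0.502 0.031 0.114] [[0.473, 0.013, 0.105], [0.531, 0.048, 0.117]]
stop_collar 0.39 [223.2, 254.3] 50 [0.45  0.102 0.06 ] [[0.441, 0.095, 0.035], [0.46, 0.109, 0.075]]
spare_syringe_mid 0.79 [241.7, 280.4] 520 [0.392 0.037 0.018] [[0.372, -0.032, 0.002], [0.411, 0.113, 0.024]]
jar_mid 0.91 [161.0, 241.5] 333 [0.591 0.14  0.083] [[0.576, 0.12, 0.02], [0.613, 0.159, 0.086]]
jar_mid 0.54 [198.2, 286.1] 419 [0.502 0.031 0.114] [[0.473, 0.011, 0.102], [0.531, 0.048, 0.117]]
tape_mid 0.83 [152.1, 284.8] 456 [0.627 0.017 0.017] [[0.596, -0.016, 0.001], [0.658, 0.045, 0.021]]
scene [[-0.783, 0.436, -0.444, 0.151], [-0.623, -0.542, 0.564, 0.577], [0.005, 0.718, 0.696, 0.687], [0.0, 0.0, 0.0, 1.0]] 430.5449
[... 1037 characters left out ...]
.051, 0.019]]
{'clock': 0.8, 'joint_pos': array([ 1.25643544,  0.33218478, -0.06467717,  1.46009483,  0.02159599,
        1.3498853 , -0.08849103]), 'joint_velocities': array([ 0.00139405,  0.00046532, -0.00147805,  0.00016043,  0.00012886,
       -0.00035798,  0.00055771]), 'tau': array([-2.50140138e-04, -6.25185156e+01,  4.88011620e-02, -3.91820276e+01,
        1.64686743e-02,  1.68612329e-03, -1.32180995e-05]), 'position': array([ 0.17978899, -0.59861273,  0.23134945]), 'ee_rot': array([ 0.69960909,  0.10274246, -0.69958419,  0.10282544]), 'ft_force': array([ 0.91983178, -0.90198706,  0.2513843 ]), 'torque': array([-0.04580749,  0.06174354, -0.01262352]), 'grip_width': 1.0007083046694911}
```

```bash
python3 - <<'E'
import cv2
a=cv2.imread('pics/top0.png')[110:270,190:390]; b=cv2.imread('pics/scene0.png')[110:270,200:400]
cv2.imwrite('pics/both.png',cv2.resize(cv2.vconcat([a,b]),None,fx=1.85*1,fy=1.85,interpolation=2)); 
cv2.imwrite('pics/both.png',cv2.resize(cv2.hconcat([a,b]),(800,320),interpolation=2))
E
```

```text
(no output)
```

View pics/both.png

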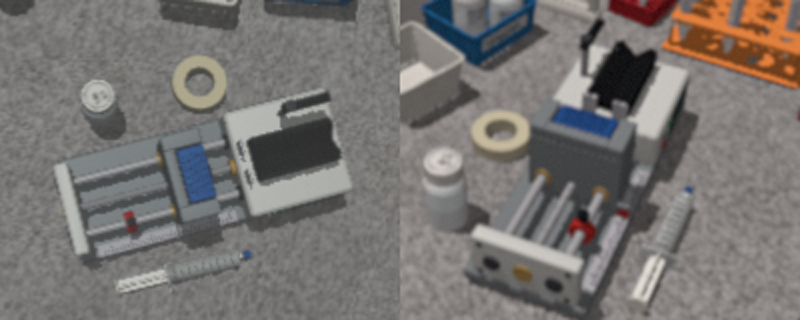

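```bash
python3 - <<'E'
from h import *
from scipy.spatial.transform import Rotation as R
o=monitor.get_obs(); print(np.round(R.from_quat(o['ee_rot']).as_matrix(),3).tolist())
out={}
for n in('top','scene'):
    p=camera(n)
    for q in ['syringe_pump','pusher','thumb_pad','stop_collar']:
        ds=regions_of(p,q)
        if q=='stop_collar': ds=[d for d in ds if np.median(world(p,np.argwhere(d['region']))[0][:,0])<.5]
        if not ds: continue
        P,v=world(p,np.argwhere(ds[0]['region'])); P=P[v]; out[n+q]=P
        S=P
        if q=='pusher': S=P[P[:,2]>.108]
        c,s,a=cv2.minAreaRect(S[:,:2].astype(np.float32)*1000); print(n,q,np.round(c,1),np.round(s,1),round(a,2),len(S))
np.savez('pts.npz',**out)
E
```

```text
[[0.0, 0.288, -0.958], [-0.0, -0.958, -0.288], [-1.0, 0.0, -0.0]]
top syringe_pump [510.5   5.2] [133.6 364.7] 13.86 7500
top pusher [501.6  36.5] [99.7 45.9] 14.8 869
top thumb_pad [506.2  23. ] [62.9 45.7] 15.01 398
top stop_collar [452.1 102.4] [26.5 13. ] 18.86 57
scene syringe_pump [528.2 -21.3] [161.7 438. ] 15.58 8322
scene pusher [0. 0.] [0. 0.] 0.0 0
scene thumb_pad [501.3  32.3] [57.4 28.9] 13.56 244
scene stop_collar [449.1 106.2] [25.2 13.3] 21.91 127
```

```bash
python3 - <<'E'
from h import *
for n in('top','scene'):
    p=camera(n)
    g=np.argwhere(p['range_z']>0); P,_=world(p,g)
    for y in np.arange(-.7,.1,.1):
        print(n,round(y,1),[ (lambda s: round(float(np.percentile(s,99.5)),3) if len(s)>5 else None)(P[(abs(P[:,1]-y)<.05)&(abs(P[:,0]-x)<.05)][:,2]) for x in np.arange(.1,.75,.1)])
Z=np.load('pts.npz')
a=np.radians(14.5)
for a_ in(13.5,14.5,15.5):
  a=np.radians(a_);T=np.array([[np.cos(a),np.sin(a)],[-np.sin(a),np.cos(a)]])
  for k in ['toppusher','topthumb_pad','scenethumb_pad','topstop_collar','scenestop_collar','topsyringe_pump']:
    P=Z[k]; 
    if 'pusher' in k: P=P[P[:,2]>.108]
    Q=P[:,:2]@T.T; print(a_,k,np.round(np.percentile(Q,[2,50,98],axis=0)*1000,1).tolist())
E
```

```text
top -0.7 [None, -0.123, None, None, None, None, None]
top -0.6 [0.006, 0.005, 0.013, 0.012, 0.012, 0.004, 0.004]
top -0.5 [-0.033, 0.003, 0.028, 0.054, 0.056, 0.126, 0.137]
top -0.4 [-0.888, 0.004, 0.044, 0.056, 0.056, 0.057, 0.297]
top -0.3 [-0.889, 0.004, 0.046, 0.121, 0.126, 0.127, 0.276]
top -0.2 [0.003, 0.003, 0.027, 0.034, 0.07, 0.005, 0.273]
top -0.1 [0.016, 0.004, 0.004, 0.004, 0.094, 0.123, 0.066]
top -0.0 [0.054, 0.004, 0.004, 0.041, 0.118, 0.115, 0.057]
scene -0.7 [None, 0.017, 0.021, 0.02, 0.134, 0.135, 0.103]
scene -0.6 [-0.892, 0.025, 0.028, 0.018, 0.115, 0.115, 0.211]
scene -0.5 [-0.071, 0.002, 0.025, 0.053, 0.055, 0.126, 0.257]
scene -0.4 [-0.894, 0.002, 0.042, 0.054, 0.054, 0.054, 0.293]
scene -0.3 [-0.892, 0.002, 0.044, 0.12, 0.124, 0.125, 0.275]
scene -0.2 [0.003, 0.002, 0.027, 0.037, 0.067, 0.003, 0.272]
scene -0.1 [0.015, 0.003, 0.003, 0.003, 0.093, 0.122, 0.083]
scene -0.0 [0.117, 0.003, 0.003, 0.111, 0.117, 0.07, 0.056]
13.5 toppusher [[448.7, -102.8], [496.1, -81.1], [543.3, -59.4]]
13.5 topthumb_pad [[467.5, -107.4], [497.7, -88.7], [526.6, -73.4]]
13.5 scene
[... 388 characters left out ...]
82.2]]
14.5 scenethumb_pad [[466.2, -105.4], [491.8, -92.4], [520.9, -80.4]]
14.5 topstop_collar [[451.0, -20.3], [462.6, -14.1], [475.1, -8.1]]
14.5 scenestop_collar [[449.9, -15.8], [459.6, -7.0], [473.0, -4.0]]
14.5 topsyringe_pump [[432.7, -269.6], [492.3, -107.7], [556.5, 50.3]]
15.5 toppusher [[445.7, -120.2], [492.9, -98.4], [540.4, -76.7]]
15.5 topthumb_pad [[464.2, -124.8], [494.3, -105.8], [523.2, -90.8]]
15.5 scenethumb_pad [[464.5, -114.2], [490.2, -101.2], [519.2, -89.1]]
15.5 topstop_collar [[450.7, -28.5], [462.2, -22.1], [474.7, -16.1]]
15.5 scenestop_collar [[449.6, -23.8], [459.3, -15.0], [472.8, -11.9]]
15.5 topsyringe_pump [[430.5, -278.1], [490.5, -116.4], [554.3, 41.8]]
```

View pics/top0.png

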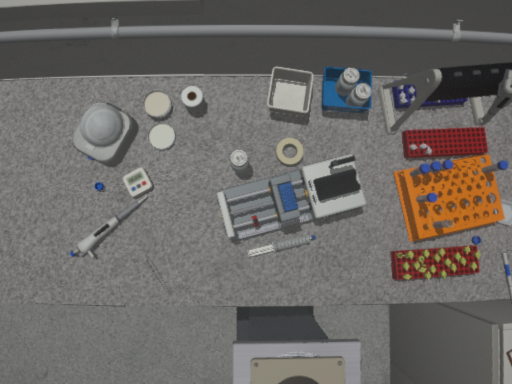

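step_arm:
  increments:
    - [0,0.016,0.0315,0,0.0766]
    - [0,0.016,0.0315,0,0.0766]
    - [0,0.016,0.0315,0,0.0766]
    - [0,0.016,0.0315,0,0.0766]
    - [0,0.016,0.0315,0,0.0766]
    - [0,0.016,0.0315,0,0.0766]
    - [0,0.016,0.0315,0,0.0766]
    - [0,0.016,0.0315,0,0.0766]
    - [0,0.016,0.0315,0,0.0766]
    - [0,0.016,0.0315,0,0.0766]
  force: 60

```text
clock: 2.23
position: [0.3403, -0.282, 0.2316]
ee_rot: [-0.61, -0.358, 0.61, -0.358]
ft_force: [1.5, -0.3, 0.3]
grip_width: -0.001
```

step_arm:
  increments:
    - [0,0.0163,0.0312,0,0.0766]
    - [0,0.0163,0.0312,0,0.0766]
    - [0,0.0163,0.0312,0,0.0766]
    - [0,0.0163,0.0312,0,0.0766]
    - [0,0.0163,0.0312,0,0.0766]
    - [0,0.0163,0.0312,0,0.0766]
    - [0,0.0163,0.0312,0,0.0766]
    - [0,0.0163,0.0312,0,0.0766]
    - [0,0.0163,0.0312,0,0.0766]
    - [0,0.0163,0.0312,0,0.0766]
    - [0,0,0,-0.03,0]
    - [0,0,0,-0.03,0]

```text
clock: 3.23
position: [0.5045, 0.0311, 0.1719]
ee_rot: [0.433, 0.559, -0.43, 0.561]
ft_force: [0.1, -1.1, -1.2]
grip_width: 0.002
```

step_arm:
  increments:
    - [0,0,0,-0.02,0]
    - [0,0,0,-0.02,0]
    - [0,0,0,0,0]
    - [0,0,0,0,0]

```text
clock: 3.57
position: [0.5024, 0.0285, 0.1312]
ee_rot: [0.433, 0.56, -0.433, 0.559]
ft_force: [0.5, -0.4, 0.1]
grip_width: 0.001
```

```bash
python3 - <<'E'
from h import *
from scipy.spatial.transform import Rotation as R
o=monitor.get_obs(); print(o['clock'],o['position'],o['ft_force'],np.round(R.from_quat(o['ee_rot']).as_matrix(),3).tolist())
A=[]
for n in('top','scene'):
    p=camera(n)['color'][:,:,::-1]; A.append(p[110:270,190:390] if n=='top' else p[130:230,220:345])
cv2.imwrite('pics/b2.png',cv2.hconcat([cv2.resize(A[0],(400,320),interpolation=2),cv2.resize(A[1],(400,320),interpolation=2)]))
E
```

```text
3.5667 [0.50240601 0.02846117 0.13121173] [ 0.51567469 -0.38082102  0.08162939] [[-0.001, 0.968, 0.25], [0.0, 0.25, -0.968], [-1.0, -0.001, -0.001]]
```

View pics/b2.png

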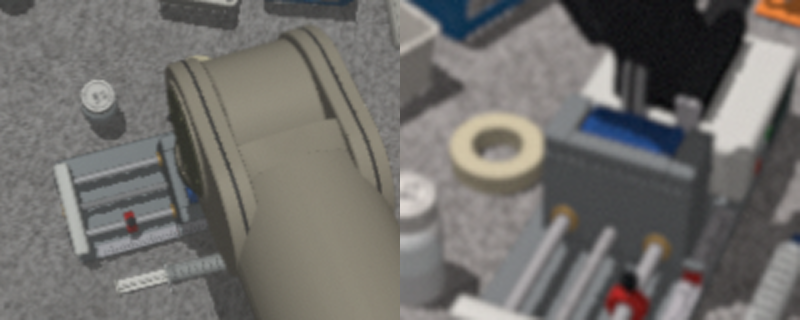

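step_arm:
  increments:
    - [0,0,0,-0.011,0]
    - [0,0,0,-0.003,0]
    - [0,0,0,-0.002,0]
    - [0,0,0,-0.001,0]
    - [0,0,0,0,0]

```text
clock: 4.08
position: [0.5028, 0.0284, 0.1144]
ee_rot: [0.433, 0.559, -0.433, 0.559]
ft_force: [0.4, -0.3, -0.4]
grip_width: -0.001
```

step_arm:
  increments:
    - [0,0,0,-0.001,0]
    - [0,0,0,-0.001,0]
    - [0,0,0,0,0]

```text
clock: 4.33
position: [0.503, 0.0285, 0.1128]
ee_rot: [0.433, 0.559, -0.433, 0.559]
ft_force: [-2.5, -0.0, 6.8]
grip_width: 0.004
```

step_arm:
  increments:
    - [0,0,0,-0.001,0]
    - [0,0,0,-0.001,0]
    - [0,0,0,-0.001,0]
    - [0,0,0,-0.001,0]
    - [0,0,0,0,0]
    - [0,0,0,0,0]

```text
clock: 4.83
position: [0.503, 0.0285, 0.1091]
ee_rot: [0.433, 0.559, -0.433, 0.559]
ft_force: [-3.4, -1.0, 9.2]
grip_width: 0.0
```

step_arm:
  increments:
    - [0,-0.0005,0.0019,-0.0005,0]
    - [0,-0.0005,0.0019,0,0]
    - [0,-0.0005,0.0019,0,0]
    - [0,-0.0005,0.0019,0,0]
    - [0,-0.0005,0.0019,0,0]
    - [0,-0.0005,0.0019,0,0]
    - [0,-0.0005,0.0019,0,0]
    - [0,-0.0005,0.0019,0,0]

```text
clock: 5.5
position: [0.4992, 0.0433, 0.1087]
ee_rot: [0.433, 0.559, -0.433, 0.559]
ft_force: [-3.4, -2.0, 8.9]
grip_width: 0.0
```

step_arm:
  increments:
    - [0,-0.0005,0.0019,0,0]
    - [0,-0.0005,0.0019,0,0]
    - [0,-0.0005,0.0019,0,0]
    - [0,-0.0005,0.0019,0,0]
    - [0,-0.0005,0.0019,0,0]
    - [0,-0.0005,0.0019,0,0]
    - [0,-0.0005,0.0019,0,0]
    - [0,-0.0005,0.0019,0,0]
    - [0,-0.0005,0.0019,0,0]
    - [0,-0.0005,0.0019,0,0]

```text
clock: 6.33
position: [0.4942, 0.0623, 0.1087]
ee_rot: [0.433, 0.559, -0.433, 0.559]
ft_force: [-3.4, -2.0, 8.7]
grip_width: 0.0
```

```bash
cat > g.py <<'E'
from h import *
import sys
o=monitor.get_obs(); print(o['clock'],o['position'],o['ft_force'])
a=np.radians(14.5);T=np.array([[np.cos(a),np.sin(a)],[-np.sin(a),np.cos(a)]])
A=[]
for n in('top','scene'):
    p=camera(n)
    g=np.argwhere(p['range_z']>0); P,_=world(p,g); Q=P[:,:2]@T.T*1000; z=P[:,2]*1000
    m=(z>107)&(z<118)&(Q[:,1]>-120)&(Q[:,1]<40)&(Q[:,0]>446)&(Q[:,0]<543)
    red=p['color'][g[:,0],g[:,1]].astype(int); r=(red[:,0]>90)&(red[:,0]>2*red[:,1])&(red[:,0]>2*red[:,2])&(abs(Q[:,0]-462)<25)&(abs(Q[:,1]+12)<25)&(z>35)
    print(n,'block top y',np.round(np.percentile(Q[m,1],[2,90,98]),1) if m.any() else None,'collar y',np.round(np.percentile(Q[r,1],[3,50,97]),1) if r.any() else None,r.sum())
    c=p['color'][:,:,::-1]; A.append(cv2.resize(c[150:250,200:325] if n=='top' else c[130:250,220:370],(400,320),interpolation=2))
cv2.imwrite(f'pics/{sys.argv[1]}.png',cv2.hconcat(A))
E
python3 g.py c1
```

```text
6.3333 [0.49416189 0.06227554 0.10868493] [-3.41188704 -2.04124417  8.6742139 ]
top block top y [-37.4 -32.8 -32.7] collar y [-17.4 -13.6 -10.7] 9
scene block top y [-72.  -29.7 -28.3] collar y [-15.6  -6.8  -4.4] 72
```

View pics/c1.png

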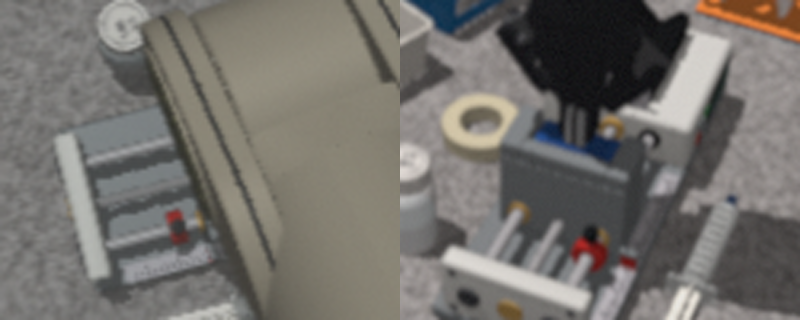

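step_arm:
  increments:
    - [0,-0.0005,0.0019,0,0]
    - [0,-0.0005,0.0019,0,0]
    - [0,-0.0004,0.0015,0,0]
    - [0,-0.00025,0.00097,0,0]
    - [0,-0.00025,0.00097,0,0]
    - [0,-0.00025,0.00097,0,0]

```text
clock: 6.93
position: [0.492, 0.0705, 0.1087]
ee_rot: [0.433, 0.559, -0.433, 0.559]
ft_force: [-3.4, -2.8, 9.7]
grip_width: 0.001
```

step_arm:
  increments:
    - [0,-0.00025,0.00097,0,0]
    - [0,-0.00025,0.00097,0,0]

```text
clock: 7.1
position: [0.4915, 0.0725, 0.1087]
ee_rot: [0.433, 0.559, -0.433, 0.559]
ft_force: [-3.7, -2.3, 10.0]
grip_width: 0.001
```

step_arm:
  increments:
    - [0,-0.00025,0.00097,0,0]
    - [0,-0.00012,0.00048,0,0]

```text
clock: 7.27
position: [0.4911, 0.074, 0.1087]
ee_rot: [0.433, 0.559, -0.433, 0.559]
ft_force: [-2.3, -2.3, 9.0]
grip_width: -0.002
```

step_arm:
  increments:
    - [0,-0.00012,0.00048,0,0]
    - [0,-0.00012,0.00048,0,0]

```text
clock: 7.43
position: [0.491, 0.0746, 0.1087]
ee_rot: [0.433, 0.559, -0.433, 0.559]
ft_force: [-3.5, -4.7, 9.3]
grip_width: -0.002
```

step_arm:
  increments:
    - [0,-0.00012,0.00048,0,0]
    - [0,-0.00012,0.00048,0,0]

```text
clock: 7.6
position: [0.491, 0.0748, 0.1087]
ee_rot: [0.433, 0.558, -0.434, 0.56]
ft_force: [-2.3, -6.7, 8.1]
grip_width: -0.0
```

step_arm:
  increments:
    - [0,-0.00012,0.00048,0,0]
    - [0,-0.00012,0.00048,0,0]

```text
clock: 7.77
position: [0.491, 0.0757, 0.1088]
ee_rot: [0.433, 0.558, -0.433, 0.56]
ft_force: [-0.9, -5.9, 8.3]
grip_width: -0.002
```

```bash
python3 g.py c2
```

```text
7.7667 [0.49103663 0.07569568 0.10882351] [-0.91991371 -5.93794439  8.31600277]
top block top y None collar y [-12.6 -11.6 -10.5] 3
scene block top y [-59.8 -17.1 -16. ] collar y [-14.8  -7.   -4.3] 68
```

View pics/c2.png

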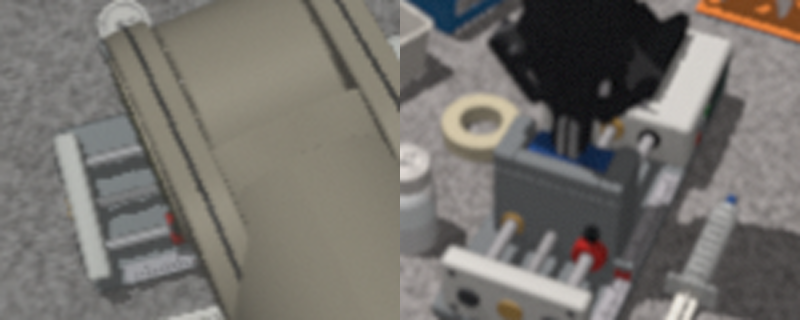

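step_arm:
  increments:
    - [0,0,0,0.0005,0]
    - [0,0,0,0.001,0]
    - [0,0,0,0.001,0]
    - [0,0,0,0.001,0]
    - [0,0,0,0.001,0]
    - [0,0,0,0.001,0]
    - [0,0,0,0.001,0]
    - [0,0,0,0.001,0]
    - [0,0,0,0.003,0]
    - [0,0,0,0.01,0]
    - [0,0,0,0.02,0]
    - [0,0,0,0.02,0]

```text
clock: 8.87
position: [0.4896, 0.0773, 0.1692]
ee_rot: [0.433, 0.56, -0.433, 0.559]
ft_force: [0.3, 0.2, 0.5]
grip_width: 0.002
```

step_arm:
  increments:
    - [0,-0.01,-0.03,0.02,0]
    - [0,-0.01,-0.035,0.01,0]
    - [0,-0.01,-0.035,0,0]
    - [0,-0.01,-0.035,0,0]
    - [0,-0.01,-0.035,0,0]
    - [0,-0.01,-0.035,0,0]
    - [0,-0.01,-0.035,0,0]
    - [0,0,0,0,0]
    - [0,0,0,0,0]

```text
clock: 9.62
position: [0.4196, -0.1644, 0.1989]
ee_rot: [0.434, 0.558, -0.434, 0.558]
ft_force: [-0.3, 1.4, 0.0]
grip_width: -0.0
```

```bash
python3 g.py c3
```

```text
9.6167 [ 0.41960169 -0.16444621  0.19894903] [-0.31475726  1.35251719  0.0350774 ]
top block top y [-64.2 -23.9 -20.5] collar y [-18.7 -14.1 -10.7] 10
scene block top y [-60.2 -17.8 -16.5] collar y [-14.7  -7.3  -3.8] 63
```

View pics/c3.png

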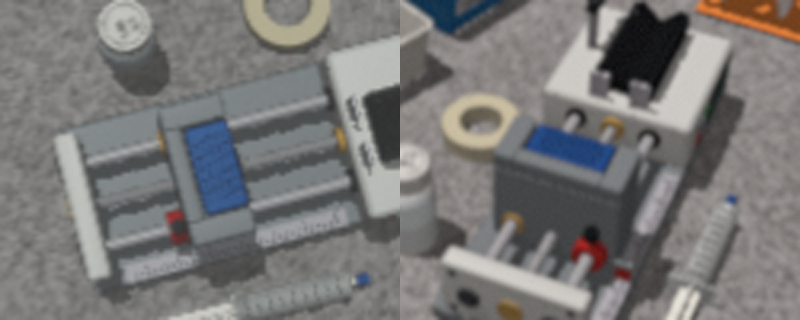

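```bash
python3 - <<'E'
from h import *
for n in('top','scene'):
    p=camera(n)
    for q in ('thumb_pad','spare_syringe_mid','jar_mid','tape_mid'):
        d=regions_of(p,q)
        if d: P,v=world(p,np.argwhere(d[0]['region'])); print(n,q,round(d[0]['p'],2),np.round(np.median(P[v],0),4))
print(monitor.get_obs()['clock']); ticket.hand_in()
E
```

```text
top thumb_pad 0.66 [0.4908 0.0757 0.1135]
top spare_syringe_mid 0.72 [0.3921 0.037  0.0184]
top jar_mid 0.64 [0.5899 0.1409 0.083 ]
top tape_mid 0.76 [0.6266 0.0137 0.0175]
scene thumb_pad 0.79 [0.4884 0.0789 0.1133]
scene spare_syringe_mid 0.74 [0.3872 0.0548 0.0162]
scene jar_mid 0.7 [0.5848 0.1548 0.0569]
scene tape_mid 0.75 [0.6301 0.0233 0.0162]
10.2167
the job is handed in; nothing more can be done
```

I handed the job in at 10.2 s. The last checks agree that the block is home against the red collar with its pad up; the interface gives no verdict.

- **Moves:** With the fingers shut I pressed the blue pad about 5 mm down, at about 9 N. I then slid the block about 47 mm along its rods until it met the collar. The sideways force there peaked at about 7 N, well below the 20 N that would shift the collar. I lifted straight up and moved the arm clear.
- **Block and collar:** The block's rear face measures about 0 to 1 mm from the collar face, within measurement noise. The collar shows no shift beyond that noise.
- **Pad:** It reads 113.5 mm above the worktop, against 114 mm when up.
- **Bystanders:** Syringe, jar and tape read within about 6 mm of where they started. The largest change was the scene camera's reading of the tape, and the arm went nowhere near it, so I take it as camera noise. The arm itself touches nothing.

The fingertip never clearly reached the grey wall: friction on the pressed pad carried the block, and the tip only slipped about 1 mm once the block met the collar.

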